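Shut the ultrasonic cleaner's lid and chord its two start keys

ROBOT

A 6-joint arm with a two-finger parallel gripper is mounted at the origin on the work surface. World frame = base frame: x ahead of the robot, y to its left, z up, the work surface at z = 0. Lengths are in mm, angles in rad, forces in N, time in s.
With the tool pointing down it reaches from about 350 to 975 mm from the base axis. Payload 7.1 kg.
Tool frame: the origin (TCP) lies midway between the tips of the shut fingers; the grasp point (between the pads) lies 19 mm behind it; z points along the fingers, y is the direction in which the jaws open and shut (so a half turn about z gives the same grasp; the last joint's range is limited). The gripper opens to 88 mm and grips with 3 to 60 N. Pads are 20 mm wide; open, the fingers measure 115 mm over their backs; the gripper's body (75 mm by 178 mm) begins 61 mm behind the grasp point.
Start: joints at [1.256, 0.423, 1.63, -0, 1.089, -0.019], TCP at [182.159, 597.849, 222.675] pointing down, gripper open.
Joint ranges: [-3, 3], [-0.9, 2.11], [0.09, 2.58], [-1.31, 4.45], [0.11, 2.69], [-2.54, 2.54]. Speed limits (rad/s): [2.39, 2.39, 3.01, 3.14, 3.14, 3.14].

INTERFACE

Orientations are given as a 3x3 rotation matrix whose columns are the frame's x, y, z axes.
In Python, from rig import state, grab_frame, ticket gives the robot as it stands.
- The arm moves only by the tool servo_tool, never from a script. Its argument "rows" is a list of rows, each an object with "claw": the gripper command: -1 is shut, 1 is fully open, values between are in proportion; "translation": the shift along the tool's x, y, z in mm, a list of three; "twist": the turn about the tool's z in degrees. A call has 1 to 20 rows; each row is the pose to reach, as a shift and turn from the pose commanded when the call began, along the tool's axes at that moment; what a row does not reach only later rows make up. A row lasts 1/10 s, in which the tool goes at most 50 mm and 8.59 degrees, less where a joint would pass 70% of its speed; a pose out of reach is approached as far as the arm can. A call with a gripper value outside its range is refused whole. The fingers move at their own pace and stop on an object; the grip force is fixed at half the most. Time passes only in rows, so rows that repeat a pose let the fingers close. It gives the time, the measured TCP pose, the force and the opening at its end, in the units of the state.
- state(): the state, without advancing time (a new reading comes with each control period).
- grab_frame(name): name is "scene" or "top"; returns a dict with "frame" (420x560x3 uint8, red, green, blue), "K" (3x3 intrinsics, pixels), "xyz" and "orientation" of the camera in the world. Camera axes: x right, y up, looking along -z (the intrinsics and any distortion apply to the point x, -y, -z); pixel columns grow to the right and rows downward; lengths in mm; the calibration is good to about 2 mm. A picture is of the moment at which its call begins. There is no depth.
- ticket.finish_job(): hands the job in, once; it reports no verdict.
The state is a dict: "time": time; "joint_pos": joint angles; "joint_vel": joint speeds; "joint_efforts": joint torques, N m; "eef_pos": TCP position; "orientation": TCP orientation; "contact_force": force on the tool from outside, world axes, zero at the start; "moment": the same for the moment, N m; "width": opening from 0.0 (shut) to 1.0 (fully open).
Only numpy, scipy, OpenCV 4.12 (cv2) and the standard library are available. Lean on these libraries where they do the work, as an engineer would, in place of code of your own. Each camera call takes 0.05 s, during which the arm holds its last target.

TASK

Push the lid of the ultrasonic cleaner fully shut, pressing it down with the fingertips, never lifting it further open. Only then start the cleaner: with one fingertip on each, press the two blue keys of the start station fully down together, hold both down for at least three seconds, then let them come up and draw clear. Do not press the red key, turn the timer knob, or disturb or pick up the things standing around.

Things in the scene. Friction and masses are not known exactly. Their poses are not given: they have to be found in the camera images.
- lid (a joint): Hinge of the cleaner's steel lid, hinged along the tank's far (+x of the cleaner) upper edge: 0 shut flat on the tank, growing as it opens upward; stands open at 0.45 to 0.8 rad at the start. The hinge is stiff (about 0.5 N m of friction), so the lid stays at any angle, and a few newtons pressing down near its front edge shuts it.
- lid_hinge (a point): Middle of the lid's hinge line, on the lid's underside, 131 mm above the table; its axes turn with the lid. From it the lid (plate 190 x 270 mm, 8 mm thick, weighs 350 g) runs 190 mm along the lid's own -x (towards the robot when shut) and 135 mm to each side along y; its upper face is 8 mm along its own +z. A black knob (its top 43 mm from the underside plane) stands on the upper face in the middle of the width, 30 mm back from the free front edge: it need not be used.
- cleaner: White box-shaped bench-top ultrasonic cleaner with an open steel tank, fixed to the table, 190 (x) x 270 (y) x 130 mm high without its lid. Origin: centre of its underside; its x axis points from its front (panel) to its hinge side, z up. It may be turned a little, and may stand left or right of the start station.
- station: Grey control station with a black top panel, fixed to the table, 120 (x) x 220 (y) x 60 mm high; origin: centre of its underside, x points away from the robot, y to its left. In its frame: right blue key at x -12, y -60 mm; left blue key at x -12, y 0 mm; red stop key at x -30, y +78 mm; white timer knob at x +30, y +78 mm.
- key_left (a joint): Left start key (the one in the middle of the station). Round blue push key, cap 30 mm across, 8 mm of travel straight down against a spring (1.5 N to start it, about 5 N when fully down; it springs back up when let go), in a grey collar 46 mm across that stands 12 mm above the station's top. Joint value: metres pressed, 0 up, 0.008 fully down.
- key_right (a joint): Right start key (at the station's -y end). Round blue push key, cap 30 mm across, 8 mm of travel straight down against a spring (1.5 N to start it, about 5 N when fully down; it springs back up when let go), in a grey collar 46 mm across that stands 12 mm above the station's top. Joint value: metres pressed, 0 up, 0.008 fully down.
- key_left_top (a point): Centre of the top face of the left blue key; when up it is 24 mm above the station's top (84 mm above the table). It moves down with the key. The two key centres are 60 mm apart along the station's y axis.
- key_right_top (a point): Centre of the top face of the right blue key; when up it is 24 mm above the station's top (84 mm above the table). It moves down with the key. The two key centres are 60 mm apart along the station's y axis.
- stop (a joint): Red stop key, cap 24 mm across in a yellow collar, top 82 mm above the table, on the station; 0 up, 0.006 fully down. Not to be pressed.
- timer (a joint): White timer knob on the station, about 32 mm across, its top about 105 mm above the table; its turn in rad. Not to be turned.
- brush: Loose cleaning brush, 160 mm long, lying in front of the station. Leave alone. Origin: underside, about its middle.
- jar: Loose white jar with steel cap, 60 mm across, 80 mm high, behind the station. Leave alone. Origin: centre of underside.
- bottle: Loose orange bottle, 56 mm across, 150 mm high, behind the cleaner. Leave alone. Origin: centre of underside.
- cup: Loose open steel cup, 70 mm across the rim, 80 mm high, in front of the cleaner. Leave alone. Origin: centre of underside.
- tray: Loose shallow steel tray, 200 x 140 x 30 mm, at the left. Leave alone. Origin: centre of underside.
- glove_box: Loose blue carton, 120 x 240 x 70 mm, at the right. Leave alone. Origin: centre of underside.
- tin: Loose steel tin with a paper label, 70 mm across, 90 mm high, beyond the gap between cleaner and station. Leave alone. Origin: centre of underside.

How it is judged:
By the outcome, as a careful person would: the job done as asked, in the order asked, and still so for the second after the job is handed in, with the robot touching nothing.
It also fails if it takes over 51 s, if anything falls off the work surface, if the arm or the gripper's body presses on something with over 40 N, if the wrist force passes 120 N, or if a joint passes its speed limit or range.

## Working session

There is one attempt and no reset: what is moved stays moved. The work goes in short steps, Python scripts to look and compute and a tool call to move; the robot and the scene stay as the last step left them, time stands still between calls to the robot, and variables do not carry over. Pictures are saved under pics/ and viewed, and the job is handed in when it is done.

Besides the shell and the picture viewer there is one more tool, called after "Request:" as name(argument=value, ...) on one line, values as JSON. servo_tool: Moves the arm, as the interface text tells. Its arguments: {"type":"object","properties":{"rows":{"type":"array"}},"required":["rows"]}

```bash
ls; mkdir -p pics; python3 - <<'E'
from rig import state, grab_frame
import cv2, numpy as np, pickle
s=state(); print(s)
for n in("scene","top"):
    f=grab_frame(n); cv2.imwrite(f"pics/{n}0.png",cv2.cvtColor(f["frame"],cv2.COLOR_RGB2BGR)); pickle.dump(f,open(f"{n}0.pkl","wb"))
    print(n,f["K"],f["xyz"],f["orientation"],f.keys())
E
```

```text
pics
{'time': 0.0, 'joint_pos': array([ 1.25600136e+00,  4.23802448e-01,  1.63069691e+00, -1.60464611e-05,
        1.08858115e+00, -1.90059794e-02]), 'joint_vel': array([ 0.00111957, -0.00126839, -0.00045062, -0.00031039,  0.0001462 ,
        0.00033635]), 'joint_efforts': array([ 4.23177407e-04, -5.44612062e+01, -2.73669541e+01,  6.44532521e-02,
        2.26345018e-02, -7.33221304e-05]), 'eef_pos': array([181.99561681, 597.33551201, 221.92294533]), 'orientation': array([[-9.56574624e-01,  2.91487202e-01, -4.47154298e-04],
       [ 2.91487545e-01,  9.56573571e-01, -1.41914478e-03],
       [ 1.40734411e-05, -1.48785779e-03, -9.99998893e-01]]), 'contact_force': array([-0.39450723,  1.12424314,  0.99983509]), 'moment': array([ 0.03802511, -0.03294654, -0.0200216 ]), 'width': 0.9987806404388268}
scene [[452.62149729   0.         280.32664317]
 [  0.         452.62149729 207.8012232 ]
 [  0.           0.           1.        ]] [1415.92497094 -359.61251128 1333.08329906] [[ 0.38329296 -0.73340664  0.56142783]
 [ 0.92361419  0.3075289  -0.22882921]
 [-0.00483042  0.60625133  0.79525844]] dict_keys(['frame', 'K', 'xyz', 'orientation'])
top [[499.67428565   0.         280.67663811]
 [  0.         499.67428565 214.06275133]
 [  0.           0.           1.        ]] [ 404.09642265   -9.21110303 1822.22197894] [[ 2.38832976e-02  9.95394478e-01 -9.28408413e-02]
 [-9.99714667e-01  2.37414996e-02 -2.63165825e-03]
 [-4.15357293e-04  9.28772035e-02  9.95677484e-01]] dict_keys(['frame', 'K', 'xyz', 'orientation'])
```

View pics/scene0.png

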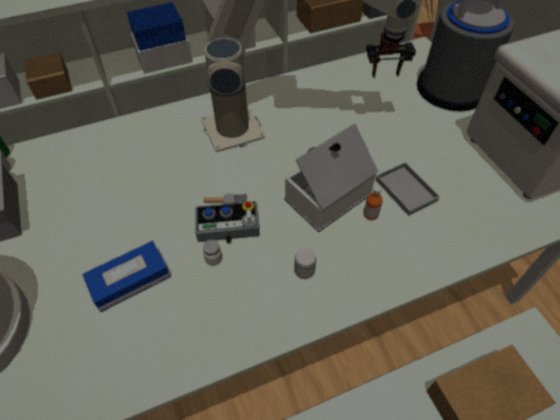

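View pics/top0.png

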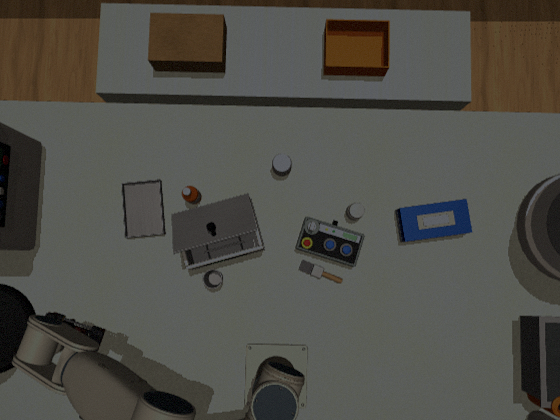

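```bash
cat > h.py <<'E'
import numpy as np, pickle, cv2
def load(n): return pickle.load(open(n+".pkl","rb"))
def ray(f,u,v):
    K=f["K"]; d=np.array([(u-K[0,2])/K[0,0],-(v-K[1,2])/K[1,1],-1.]); return f["orientation"]@d
def onz(f,u,v,z):
    d=ray(f,u,v); c=f["xyz"]; return c+d*(z-c[2])/d[2]
def proj(f,p):
    q=f["orientation"].T@(np.asarray(p)-f["xyz"]); return f["K"][0,0]*q[0]/-q[2]+f["K"][0,2], f["K"][1,1]*q[1]/q[2]+f["K"][1,2]
def tri(f,a,g,b):
    A=[];B=[]
    M=np.zeros((3,3));r=np.zeros(3);L=[]
    for F,p in((f,a),(g,b)):
        d=ray(F,*p);d/=np.linalg.norm(d);P=np.eye(3)-np.outer(d,d);M+=P;r+=P@F["xyz"];L.append((P,F["xyz"]))
    x=np.linalg.solve(M,r); return x,[np.linalg.norm(P@(x-c)) for P,c in L]
def crop(f,x0,y0,x1,y1,s,name,g=2.0):
    im=f["frame"][y0:y1,x0:x1,::-1]
    im=np.clip(255*(im/255.)**(1/g),0,255).astype(np.uint8)
    cv2.imwrite(name,cv2.resize(im,None,fx=s,fy=s,interpolation=cv2.INTER_CUBIC))
E
python3 - <<'E'
from h import *
t=load("top0");s=load("scene0")
crop(t,160,180,380,300,3.5,"pics/topc.png",1.6)
crop(s,180,110,400,290,3.3,"pics/scenec.png",1.3)
E
```

```text
(no output)
```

View pics/topc.png

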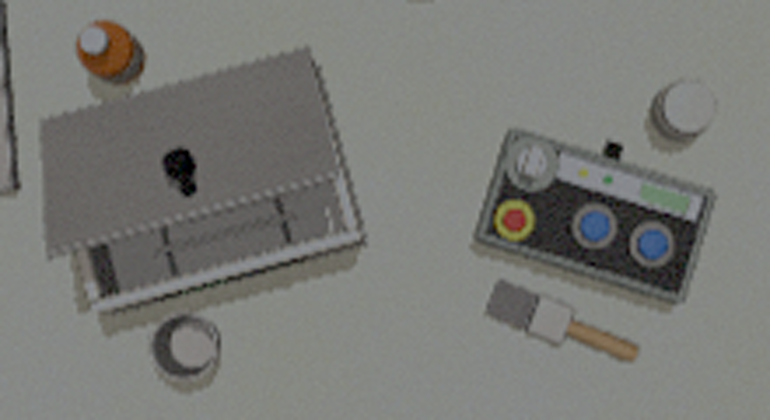

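View pics/scenec.png

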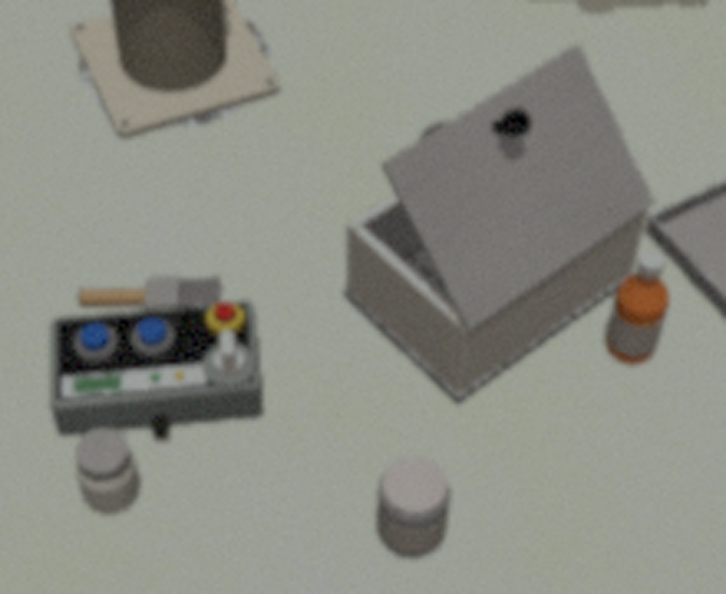

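```bash
cat > m.py <<'E'
from h import *
t=load("top0");s=load("scene0")
T=lambda x,y:(160+(x+.5)/3.5-.5,180+(y+.5)/3.5-.5)
S=lambda x,y:(180+(x+.5)/3.3-.5,110+(y+.5)/3.3-.5)
np.set_printoptions(precision=1,suppress=True)
def blobs(f,box,lo,hi):
    x0,y0,x1,y1=box
    h=cv2.cvtColor(np.ascontiguousarray(f["frame"][y0:y1,x0:x1]),cv2.COLOR_RGB2HSV)
    m=cv2.inRange(h,lo,hi); n,l,st,c=cv2.connectedComponentsWithStats(m)
    return [(c[i]+[x0,y0],st[i][4]) for i in range(1,n) if st[i][4]>8]
bt=blobs(t,(290,210,370,270),(100,120,30),(125,255,255))
bs=blobs(s,(190,190,265,245),(100,120,30),(125,255,255))
print(bt,bs)
for p,a in bt: print("top z84",onz(t,*p,84))
for p,a in bs: print("scene z84",onz(s,*p,84))
print("red top",[onz(t,*p,82) for p,a in blobs(t,(290,210,370,270),(0,150,30),(8,255,255))])
for nm,a,b in(("hingeR",(310,48),(467,330)),("hingeL",(42,118),(650,200)),("frontR",(343,178),(385,165)),("frontL",(48,257),(577,45))):
    print(nm,tri(t,T(*a),s,S(*b)))
for a in((98,308),(362,242)): print("rim z130",onz(t,*T(*a),130))
for a in((512,128),(714,192),(680,303),(475,240)): print("station z60",onz(t,*T(*a),60))
E
python3 m.py
```

```text
[(array([329.5, 244.2]), np.int32(55)), (array([346.2, 249.4]), np.int32(56))] [(array([207.9, 211. ]), np.int32(63)), (array([225.4, 209.2]), np.int32(59))]
top z84 [ 465.  -176.6   84. ]
top z84 [ 448.4 -234.8   84. ]
scene z84 [ 450.3 -236.3   84. ]
scene z84 [ 466.3 -178.    84. ]
red top [array([469.3, -96.7,  82. ])]
hingeR (array([629.5, 107.3, 134.8]), [np.float64(0.1533720424604712), np.float64(0.15337204246049815)])
hingeL (array([553.5, 361.7, 142.7]), [np.float64(1.8167631091514578), np.float64(1.8167631091512382)])
frontR (array([497.4,  68.6, 261.6]), [np.float64(3.140409316170779), np.float64(3.1404093161707407)])
frontL (array([419.7, 326.1, 262.8]), [np.float64(0.20126731897330943), np.float64(0.2012673189734384)])
rim z130 [373.2 304.2 130. ]
rim z130 [442.6  51.9 130. ]
station z60 [562.9 -94.1  60. ]
station z60 [ 503.  -298.9   60. ]
station z60 [ 390.9 -265.8   60. ]
station z60 [449.  -59.1  60. ]
```

Request:
servo_tool(rows=[{"claw": -1, "translation": [0, 0, -45], "twist": 0}, {"claw": -1, "translation": [0, 0, -90], "twist": 0}, {"claw": -1, "translation": [-30, -20, -90], "twist": 0}, {"claw": -1, "translation": [-64, -42, -90], "twist": 0}, {"claw": -1, "translation": [-98, -65, -90], "twist": 0}, {"claw": -1, "translation": [-132, -87, -90], "twist": 0}, {"claw": -1, "translation": [-166, -109, -90], "twist": 0}, {"claw": -1, "translation": [-200, -132, -90], "twist": 0}, {"claw": -1, "translation": [-234, -154, -90], "twist": 0}, {"claw": -1, "translation": [-268, -177, -90], "twist": 0}, {"claw": -1, "translation": [-302, -199, -90], "twist": 0}, {"claw": -1, "translation": [-336, -222, -90], "twist": 0}, {"claw": -1, "translation": [-360, -238, -90], "twist": 0}, {"claw": -1, "translation": [-377, -248, -90], "twist": 0}, {"claw": -1, "translation": [-377, -248, -90], "twist": 0}, {"claw": -1, "translation": [-377, -248, -90], "twist": 0}])

```text
time: 1.7
eef_pos: [470.2, 250.6, 312.3]
orientation: [[-0.956, 0.293, -0.001], [0.293, 0.956, -0.0], [0.001, -0.0, -1.0]]
contact_force: [0.0, 1.0, -0.4]
width: 0.005
```

```bash
cat > look.py <<'E'
import sys
from rig import state, grab_frame
from h import *
k=sys.argv[1]
np.set_printoptions(precision=3,suppress=True)
for n in("scene","top"):
    f=grab_frame(n); pickle.dump(f,open(f"{n}{k}.pkl","wb"))
t=load("top"+k);s=load("scene"+k)
def c(f,b,z):
    x0,y0,x1,y1=b; im=f["frame"][y0:y1,x0:x1,::-1]; im=(255*(im/255.)**.7).astype(np.uint8); return cv2.resize(im,None,fx=z,fy=z,interpolation=cv2.INTER_CUBIC)
a=c(t,(160,170,380,310),2); b=c(s,(180,90,400,240),2)
cv2.imwrite(f"pics/l{k}.png",np.vstack([a,b]))
q=state(); print(q["time"],q["eef_pos"],q["contact_force"],q["width"],q["orientation"].round(3).tolist())
E
python3 look.py 1
```

```text
1.8 [469.832 251.284 312.49 ] [-0.891  0.161  0.94 ] 0.0075547037896164055 [[-0.957, 0.291, -0.001], [0.291, 0.957, -0.0], [0.001, -0.0, -1.0]]
```

View pics/l1.png

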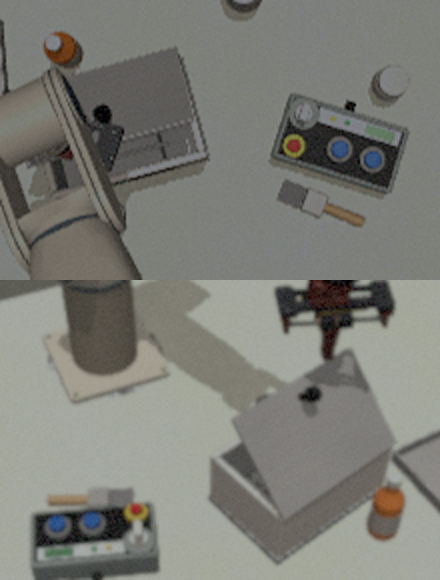

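Request:
servo_tool(rows=[{"claw": -1, "translation": [0, 0, 15], "twist": 0}, {"claw": -1, "translation": [0, 0, 30], "twist": 0}, {"claw": -1, "translation": [0, 0, 42], "twist": 0}, {"claw": -1, "translation": [0, 0, 50], "twist": 0}, {"claw": -1, "translation": [2, -1, 57], "twist": 0}, {"claw": -1, "translation": [5, -3, 65], "twist": 0}, {"claw": -1, "translation": [10, -7, 75], "twist": 0}, {"claw": -1, "translation": [16, -11, 85], "twist": 0}, {"claw": -1, "translation": [22, -15, 95], "twist": 0}, {"claw": -1, "translation": [22, -15, 95], "twist": 0}])

```text
time: 2.8
eef_pos: [443.0, 241.8, 216.0]
orientation: [[-0.957, 0.291, -0.003], [0.291, 0.957, -0.002], [0.003, -0.003, -1.0]]
contact_force: [0.2, 0.3, -0.1]
width: 0.01
```

```bash
python3 look.py 2
```

```text
2.9 [444.619 242.545 217.344] [ 0.075 -0.04  -0.107] 0.005643876785981866 [[-0.957, 0.291, -0.001], [0.291, 0.957, -0.001], [0.001, -0.001, -1.0]]
```

View pics/l2.png

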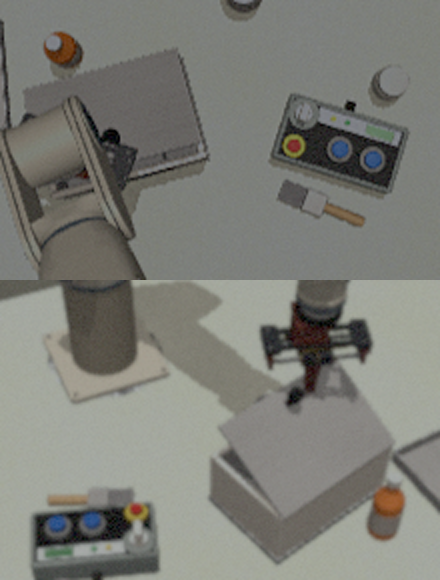

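The lid is following the fingertips down, with its front edge clearly lower and the tips left of the knob. I'll continue.

Request:
servo_tool(rows=[{"claw": -1, "translation": [4, -3, 10], "twist": 0}, {"claw": -1, "translation": [8, -5, 20], "twist": 0}, {"claw": -1, "translation": [12, -8, 30], "twist": 0}, {"claw": -1, "translation": [14, -9, 40], "twist": 0}, {"claw": -1, "translation": [16, -10, 50], "twist": 0}, {"claw": -1, "translation": [17, -11, 58], "twist": 0}, {"claw": -1, "translation": [18, -12, 66], "twist": 0}, {"claw": -1, "translation": [18, -12, 72], "twist": 0}, {"claw": -1, "translation": [18, -12, 76], "twist": 0}, {"claw": -1, "translation": [18, -12, 77], "twist": 0}, {"claw": -1, "translation": [18, -12, 77], "twist": 0}])

```text
time: 4.0
eef_pos: [424.6, 236.6, 140.6]
orientation: [[-0.957, 0.291, 0.0], [0.291, 0.957, 0.0], [-0.0, 0.0, -1.0]]
contact_force: [0.0, -0.1, -0.2]
width: 0.0
```

```bash
python3 look.py 3
```

```text
4.1 [424.676 236.693 140.891] [-0.188 -0.137 -0.078] 0.0028116835847295497 [[-0.957, 0.291, 0.001], [0.291, 0.957, 0.0], [-0.001, 0.0, -1.0]]
```

View pics/l3.png

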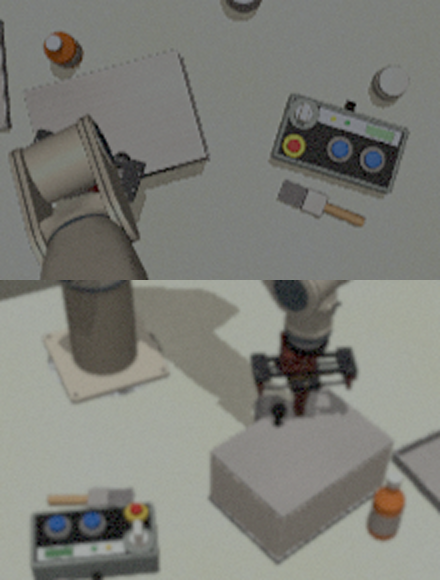

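Request:
servo_tool(rows=[{"claw": -1, "translation": [0, 0, 1], "twist": 0}, {"claw": -1, "translation": [0, 0, 2], "twist": 0}, {"claw": -1, "translation": [0, 0, 3], "twist": 0}, {"claw": -1, "translation": [0, 0, 3], "twist": 0}])

```text
time: 4.5
eef_pos: [424.7, 236.7, 138.7]
orientation: [[-0.957, 0.291, 0.001], [0.291, 0.957, 0.0], [-0.001, 0.001, -1.0]]
contact_force: [-2.4, -1.4, 12.6]
width: 0.006
```

Request:
servo_tool(rows=[{"claw": -1, "translation": [0, 0, 0.5], "twist": 0}, {"claw": -1, "translation": [0, 0, 1], "twist": 0}, {"claw": -1, "translation": [0, 0, 1], "twist": 0}])

```text
time: 4.8
eef_pos: [424.8, 236.8, 138.6]
orientation: [[-0.957, 0.291, 0.001], [0.291, 0.957, 0.0], [-0.001, 0.001, -1.0]]
contact_force: [-6.2, -2.9, 23.1]
width: 0.005
```

Request:
servo_tool(rows=[{"claw": -1, "translation": [0, 0, -20], "twist": 0}, {"claw": -1, "translation": [0, 0, -60], "twist": 0}, {"claw": -1, "translation": [0, 0, -100], "twist": 0}, {"claw": 0.06, "translation": [-12, -30, -100], "twist": 0}, {"claw": 0.06, "translation": [-25, -65, -100], "twist": 0}, {"claw": 0.06, "translation": [-39, -100, -100], "twist": 0}, {"claw": 0.06, "translation": [-54, -140, -100], "twist": 0}, {"claw": 0.06, "translation": [-70, -180, -100], "twist": 0}, {"claw": 0.06, "translation": [-86, -220, -100], "twist": 0}, {"claw": 0.06, "translation": [-101, -260, -100], "twist": -0.5}, {"claw": 0.06, "translation": [-117, -300, -100], "twist": -1}, {"claw": 0.06, "translation": [-132, -340, -100], "twist": -1.3}, {"claw": 0.06, "translation": [-148, -380, -100], "twist": -1.3}, {"claw": 0.06, "translation": [-156, -402, -100], "twist": -1.3}, {"claw": 0.06, "translation": [-161, -414, -100], "twist": -1.3}, {"claw": 0.06, "translation": [-161, -414, -100], "twist": -1.3}, {"claw": 0.06, "translation": [-161, -414, -100], "twist": -1.3}, {"claw": 0.06, "translation": [-161, -414, -100], "twist": -1.3}])

```text
time: 6.6
eef_pos: [457.5, -205.1, 236.6]
orientation: [[-0.963, 0.268, -0.0], [0.268, 0.963, 0.0], [0.0, 0.0, -1.0]]
contact_force: [0.3, -1.4, 0.0]
width: 0.529
```

```bash
python3 look.py 4; python3 - <<'E'
from h import *
crop(load("scene4"),180,90,400,240,3.5,"pics/l4b.png",1.4)
E
```

```text
6.7 [ 457.702 -205.264  236.736] [0.537 0.305 0.578] 0.5320139308520128 [[-0.963, 0.268, -0.0], [0.268, 0.963, 0.0], [0.0, 0.0, -1.0]]
```

View pics/l4.png

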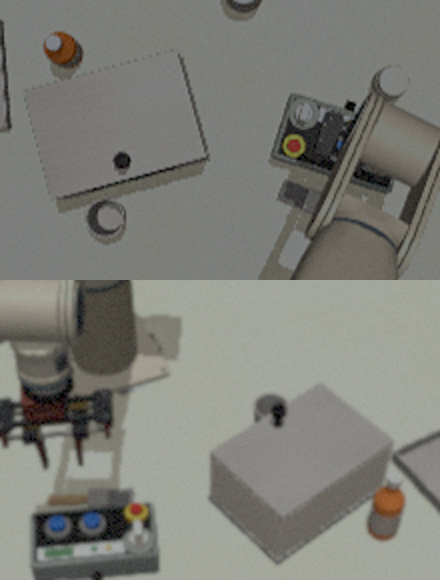

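View pics/l4b.png

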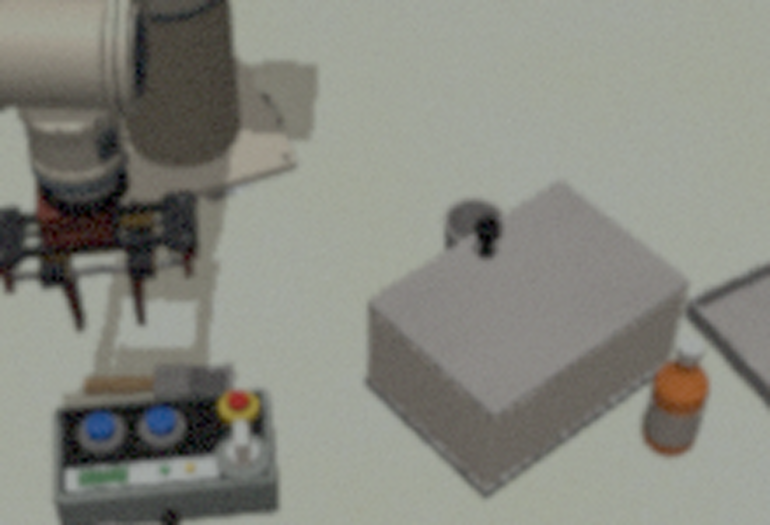

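```bash
python3 - <<'E'
from h import *
s=load("scene4");t=load("top4")
S=lambda x,y:(180+(x+.5)/3.5-.5,90+(y+.5)/3.5-.5)
a=onz(s,*S(80,327),237);b=onz(s,*S(141,322),237);print(a,b,np.linalg.norm(a-b),(a+b)/2)
# lid shut check: predicted corners at z139
x=np.array([.958,.286,0]);y=np.array([-.286,.958,0]);H=np.array([591.5,234.5,139])
for r,w in((0,-135),(0,135),(190,-135),(190,135)):
    p=H-r*x+w*y; print(np.array(proj(s,p)),(np.array(proj(s,p))-[180,90])*3.5)
E
```

```text
[ 455.03300564 -234.61470612  237.        ] [ 470.80495564 -181.60950775  237.        ] 55.301948081194496 [ 462.91898064 -208.11210693  237.        ]
[320.7928395 209.2096367] [492.77493824 417.23372844]
[377.42040264 170.58819506] [690.97140923 282.05868271]
[284.28958575 175.82044312] [365.01355012 300.37155094]
[340.12424574 141.27747895] [560.43486008 179.47117632]
```

Request:
servo_tool(rows=[{"claw": 0.12, "translation": [0, -1, 30], "twist": 0}, {"claw": 0.12, "translation": [0, -1, 65], "twist": 0}, {"claw": 0.12, "translation": [0, -1, 100], "twist": 0}, {"claw": 0.12, "translation": [0, -1, 125], "twist": 0}, {"claw": 0.12, "translation": [0, -1, 141], "twist": 0}, {"claw": 0.12, "translation": [0, -1, 141], "twist": 0}, {"claw": 0.12, "translation": [0, -1, 141], "twist": 0}])

```text
time: 7.4
eef_pos: [457.6, -206.9, 95.9]
orientation: [[-0.963, 0.269, -0.0], [0.269, 0.963, 0.0], [0.0, 0.0, -1.0]]
contact_force: [0.5, 0.0, 0.2]
width: 0.561
```

```bash
python3 look.py 5; python3 - <<'E'
from h import *
crop(load("scene5"),180,130,290,240,6,"pics/l5b.png",1.4)
E
```

```text
7.5 [ 458.242 -207.427   96.76 ] [ 0.7   -0.477  0.467] 0.5610549534332037 [[-0.963, 0.269, 0.002], [0.269, 0.963, -0.001], [-0.002, -0.0, -1.0]]
```

View pics/l5b.png

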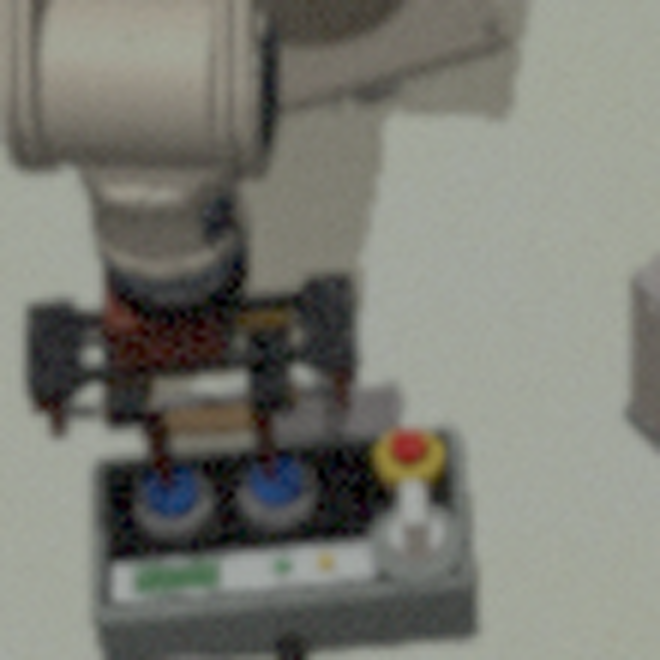

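Request:
servo_tool(rows=[{"claw": 0.12, "translation": [0, 0, 6], "twist": 0}, {"claw": 0.12, "translation": [0, 0, 10], "twist": 0}, {"claw": 0.12, "translation": [0, 0, 13], "twist": 0}, {"claw": 0.12, "translation": [0, 0, 16], "twist": 0}, {"claw": 0.12, "translation": [0, 0, 19], "twist": 0}, {"claw": 0.12, "translation": [0, 0, 21], "twist": 0}, {"claw": 0.12, "translation": [0, 0, 21], "twist": 0}])

```text
time: 8.2
eef_pos: [457.7, -207.5, 76.2]
orientation: [[-0.963, 0.27, 0.0], [0.27, 0.963, -0.0], [-0.0, -0.0, -1.0]]
contact_force: [-5.5, 2.2, 20.7]
width: 0.566
```

Request:
servo_tool(rows=[{"claw": 0.12, "translation": [0, 0, 1], "twist": 0}, {"claw": 0.12, "translation": [0, 0, 1], "twist": 0}])

```text
time: 8.4
eef_pos: [457.8, -207.5, 76.0]
orientation: [[-0.963, 0.27, 0.001], [0.27, 0.963, -0.0], [-0.001, -0.0, -1.0]]
contact_force: [-7.6, 4.4, 32.3]
width: 0.555
```

```bash
python3 look.py 6; python3 - <<'E'
from h import *
crop(load("scene6"),180,130,290,240,6,"pics/l6b.png",1.4)
from rig import state
print(state()["moment"])
E
```

```text
8.5 [ 457.722 -207.502   76.021] [-7.572  3.701 32.67 ] 0.5586208251692015 [[-0.963, 0.27, 0.001], [0.27, 0.963, -0.0], [-0.001, -0.0, -1.0]]
[0.71911364 1.4275008  0.0161547 ]
```

View pics/l6b.png

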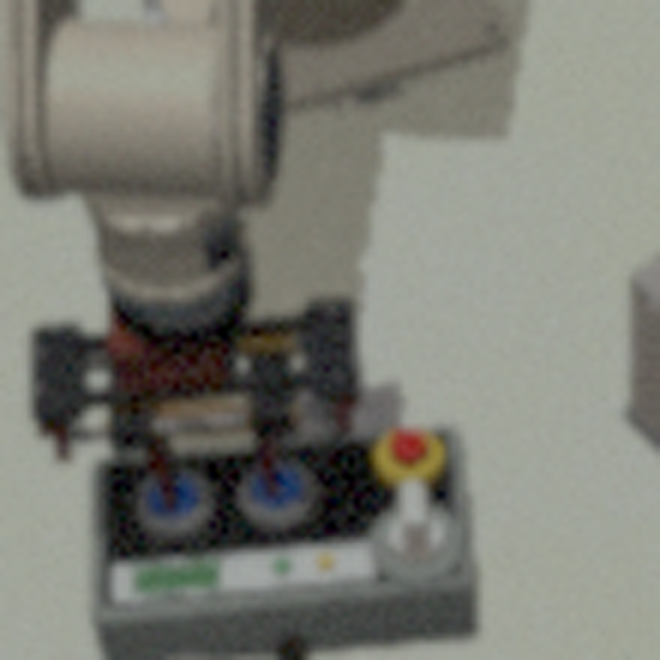

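Both tips sit on the blue caps, at about (172,495) and (272,488) in the crop. The TCP is at z 76 mm, which matches full travel. I'll hold here.

Request:
servo_tool(rows=[{"claw": 0.12, "translation": [0, 0, 0], "twist": 0}, {"claw": 0.12, "translation": [0, 0, 0], "twist": 0}, {"claw": 0.12, "translation": [0, 0, 0], "twist": 0}, {"claw": 0.12, "translation": [0, 0, 0], "twist": 0}, {"claw": 0.12, "translation": [0, 0, 0], "twist": 0}, {"claw": 0.12, "translation": [0, 0, 0], "twist": 0}, {"claw": 0.12, "translation": [0, 0, 0], "twist": 0}, {"claw": 0.12, "translation": [0, 0, 0], "twist": 0}, {"claw": 0.12, "translation": [0, 0, 0], "twist": 0}, {"claw": 0.12, "translation": [0, 0, 0], "twist": 0}, {"claw": 0.12, "translation": [0, 0, 0], "twist": 0}, {"claw": 0.12, "translation": [0, 0, 0], "twist": 0}, {"claw": 0.12, "translation": [0, 0, 0], "twist": 0}, {"claw": 0.12, "translation": [0, 0, 0], "twist": 0}, {"claw": 0.12, "translation": [0, 0, 0], "twist": 0}, {"claw": 0.12, "translation": [0, 0, 0], "twist": 0}, {"claw": 0.12, "translation": [0, 0, 0], "twist": 0}, {"claw": 0.12, "translation": [0, 0, 0], "twist": 0}, {"claw": 0.12, "translation": [0, 0, 0], "twist": 0}, {"claw": 0.12, "translation": [0, 0, 0], "twist": 0}])

```text
time: 10.5
eef_pos: [457.7, -207.5, 76.0]
orientation: [[-0.963, 0.27, 0.001], [0.27, 0.963, -0.0], [-0.001, -0.0, -1.0]]
contact_force: [-7.9, 4.3, 32.6]
width: 0.554
```

Request:
servo_tool(rows=[{"claw": 0.12, "translation": [0, 0, 0], "twist": 0}, {"claw": 0.12, "translation": [0, 0, 0], "twist": 0}, {"claw": 0.12, "translation": [0, 0, 0], "twist": 0}, {"claw": 0.12, "translation": [0, 0, 0], "twist": 0}, {"claw": 0.12, "translation": [0, 0, 0], "twist": 0}, {"claw": 0.12, "translation": [0, 0, 0], "twist": 0}, {"claw": 0.12, "translation": [0, 0, 0], "twist": 0}, {"claw": 0.12, "translation": [0, 0, 0], "twist": 0}, {"claw": 0.12, "translation": [0, 0, 0], "twist": 0}, {"claw": 0.12, "translation": [0, 0, 0], "twist": 0}, {"claw": 0.12, "translation": [0, 0, 0], "twist": 0}, {"claw": 0.12, "translation": [0, 0, 0], "twist": 0}, {"claw": 0.12, "translation": [0, 0, 0], "twist": 0}, {"claw": 0.12, "translation": [0, 0, 0], "twist": 0}, {"claw": 0.12, "translation": [0, 0, 0], "twist": 0}, {"claw": 0.12, "translation": [0, 0, 0], "twist": 0}, {"claw": 0.12, "translation": [0, 0, 0], "twist": 0}, {"claw": 0.12, "translation": [0, 0, 0], "twist": 0}, {"claw": 0.12, "translation": [0, 0, 0], "twist": 0}, {"claw": 0.12, "translation": [0, 0, 0], "twist": 0}])

```text
time: 12.5
eef_pos: [457.7, -207.5, 76.0]
orientation: [[-0.963, 0.27, 0.001], [0.27, 0.963, -0.0], [-0.001, -0.0, -1.0]]
contact_force: [-8.1, 4.1, 32.6]
width: 0.559
```

Request:
servo_tool(rows=[{"claw": 0.12, "translation": [0, 0, -6], "twist": 0}, {"claw": 0.12, "translation": [0, 0, -15], "twist": 0}, {"claw": 0.12, "translation": [0, 0, -35], "twist": 0}, {"claw": 0.12, "translation": [0, 0, -70], "twist": 0}, {"claw": 0.12, "translation": [0, 0, -110], "twist": 0}, {"claw": 0.12, "translation": [0, 0, -150], "twist": 0}, {"claw": 0.12, "translation": [0, 0, -180], "twist": 0}, {"claw": 0.12, "translation": [0, 0, -180], "twist": 0}, {"claw": 0.12, "translation": [0, 0, -180], "twist": 0}])

```text
time: 13.4
eef_pos: [457.4, -207.4, 253.8]
orientation: [[-0.963, 0.27, 0.001], [0.27, 0.963, -0.0], [-0.001, -0.0, -1.0]]
contact_force: [0.5, 0.4, -0.6]
width: 0.555
```

```bash
python3 look.py 7; python3 - <<'E'
from h import *
crop(load("scene7"),180,90,400,260,3.5,"pics/l7b.png",1.4)
E
```

```text
13.5 [ 456.503 -206.956  252.288] [-0.086  0.466 -0.462] 0.5571990775065552 [[-0.963, 0.27, -0.002], [0.27, 0.963, 0.001], [0.002, 0.0, -1.0]]
```

View pics/l7b.png

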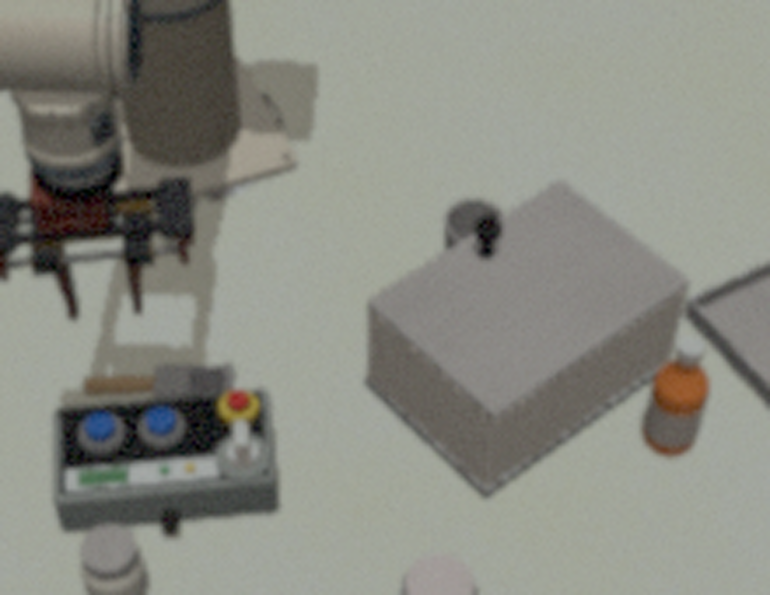

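The picture shows both keys up again, near (100,426) and (160,420). The lid is shut, its corners where a flat lid should be, and the loose things in view haven't moved. The arm is clear, so I'll hand it in.

```bash
python3 -c "
from rig import ticket; print(ticket.finish_job())"
```

```text
the job is handed in; nothing more can be done
None
```

The lid is shut, the cleaner was started afterwards, and the job was handed in at about 13.5 s.

- **Lid:** I pressed it down with the closed fingertips beside the knob. It stopped hard at TCP z 138.6 mm (expected 139), at about 23 N. In the pictures its corners matched the predicted shut positions to within about 1 pixel.
- **Keys:** I pressed both blue keys together, one fingertip on each. TCP z was 76.0 mm, which is the full 8 mm of travel. I held them for about 4 s at about 33 N total, then let go and drew clear to z 252 mm.
- **Last check:** The final picture shows both keys up, the lid shut, and the red key, timer knob and loose things in view looking unmoved. The last wrist force reading was close to zero.
- **Limits of the checks:**
  - Full key travel was judged from tool height and force, because the key positions can't be read directly.
  - The fingertip spacing measured from the picture was about 55 mm against the 60 mm between keys. I opened the gripper slightly more and confirmed in the picture that both tips were on the caps.
  - I did not check the glove box in the final picture; the arm never went near it.

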